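Press down the seal buttons of three preserve jars in order

TASK

Seal-check the three preserve jars that have a raised rubber-capped button in the lid: with a fingertip, lightly press each button fully down, going from the shortest jar to the middle one to the tallest. Leave the jars standing where they are, without lifting or pushing them about, and do not disturb the flat-lidded jar, the bottle or the stack of spare lids.

Things in the scene. Friction and masses are not known exactly. Their poses are not given: they have to be found in the camera images.
- short_jar: the short jar: a loose, full round glass jar of amber preserve with paper label and white flat-topped lid, 84 mm in diameter, lid top 70 mm above the table, 0.3 to 0.65 kg; origin at the centre of its underside, z up. A round seal button with a black rubber cap stands in the middle of its lid.
- short_button_top (a point): centre of the top face of the soft black rubber cap on the short jar's seal button, a disc 28 mm in diameter standing 12 mm proud of the lid (82 mm above the table) when up, 7 mm proud once pressed down and let go; the point moves with the cap. z up.
- short_button (a joint): how far the short jar's seal button is pressed in, in m: 0 up, as it starts, 0.005 fully down against its stop. It slides down under about 3 to 4 N and stays where it is left. Its rubber cap gives elastically besides, about 1 mm per 3 N and 5 mm at most: a fingertip meets the stop some 6.3 mm below the cap's starting height, and 8 mm below it the force is about 9 N.
- middle_jar: the middle jar: a loose, full round glass jar of amber preserve with paper label and white flat-topped lid, 72 mm in diameter, lid top 100 mm above the table, 0.3 to 0.65 kg; origin at the centre of its underside, z up. A round seal button with a black rubber cap stands in the middle of its lid.
- middle_button_top (a point): centre of the top face of the soft black rubber cap on the middle jar's seal button, a disc 28 mm in diameter standing 12 mm proud of the lid (112 mm above the table) when up, 7 mm proud once pressed down and let go; the point moves with the cap. z up.
- middle_button (a joint): how far the middle jar's seal button is pressed in, in m: 0 up, as it starts, 0.005 fully down against its stop. It slides down under about 3 to 4 N and stays where it is left. Its rubber cap gives elastically besides, about 1 mm per 3 N and 5 mm at most: a fingertip meets the stop some 6.3 mm below the cap's starting height, and 8 mm below it the force is about 9 N.
- tall_jar: the tall jar: a loose, full round glass jar of amber preserve with paper label and white flat-topped lid, 64 mm in diameter, lid top 130 mm above the table, 0.3 to 0.65 kg; origin at the centre of its underside, z up. A round seal button with a black rubber cap stands in the middle of its lid.
- tall_button_top (a point): centre of the top face of the soft black rubber cap on the tall jar's seal button, a disc 28 mm in diameter standing 12 mm proud of the lid (142 mm above the table) when up, 7 mm proud once pressed down and let go; the point moves with the cap. z up.
- tall_button (a joint): how far the tall jar's seal button is pressed in, in m: 0 up, as it starts, 0.005 fully down against its stop. It slides down under about 3 to 4 N and stays where it is left. Its rubber cap gives elastically besides, about 1 mm per 3 N and 5 mm at most: a fingertip meets the stop some 6.3 mm below the cap's starting height, and 8 mm below it the force is about 9 N.
- flat_jar: bystander: a loose amber jar like the others but with a plain flat white lid without a button, 72 mm in diameter, 85 mm tall; origin at the centre of its underside
- bottle: bystander: a loose green glass bottle with black cap, 60 mm in diameter, 170 mm tall; origin at the centre of its underside
- lid_stack: bystander: a loose stack of three spare white lids (one piece), 70 mm in diameter, 36 mm high; origin at the centre of its underside

How it is judged:
On the way, in this order (a step that is already met when the one before it is completed fails the run):
1. the short jar's button is pressed down (value of joint short_button above 0.0035 m), for 0.1 s.
2. the middle jar's button is pressed down (value of joint middle_button above 0.0035 m), for 0.1 s.
3. the tall jar's button is pressed down (value of joint tall_button above 0.0035 m), for 0.1 s.
At the end, for the whole second after the job is handed in: All three buttons are down by more than 3.5 mm of their 5 mm; the three jars and the bystanders stand upright (within 0.1 rad) on the table, at rest, within 30 mm of where they started (value of joint each of short_button, middle_button, tall_button above 0.0035 m and distance of each of short_jar, middle_jar, tall_jar, flat_jar, bottle, lid_stack from where it was at the start of the episode below 0.03 m and angle between each of short_jar, middle_jar, tall_jar, flat_jar, bottle, lid_stack's own z axis and vertical below 0.1 rad and height (world z) of each of short_jar, middle_jar, tall_jar below 0.006 m and linear speed of each of short_jar, middle_jar, tall_jar, flat_jar, bottle, lid_stack below 0.02 m/s); the robot touches nothing.
It fails at once if a button is pressed (more than 1.5 mm) before the one of the next shorter jar is down (3.5 mm) ((value of joint middle_button above 0.0015 m and value of joint short_button below 0.0035 m) or (value of joint tall_button above 0.0015 m and value of joint middle_button below 0.0035 m) or (value of joint tall_button above 0.0015 m and value of joint short_button below 0.0035 m)).
It fails at once if a jar is touched hard: more than 20 N (contact force between any of short_jar, middle_jar, tall_jar and the fingers above 20 N).
It fails at once if a jar is touched with the arm or the body of the gripper rather than with the fingers (contact force between any of short_jar, middle_jar, tall_jar and the arm above 1 N).
It fails at once if a jar is lifted (10 mm), pushed 30 mm away or tilted over 0.25 rad (height (world z) of any of short_jar, middle_jar, tall_jar above 0.01 m or distance of any of short_jar, middle_jar, tall_jar from where it was at the start of the episode above 0.03 m or angle between any of short_jar, middle_jar, tall_jar's own z axis and vertical above 0.25 rad).
It fails at once if the flat-lidded jar, the bottle or the lid stack is moved by 30 mm or tilted over 0.25 rad (distance of any of flat_jar, bottle, lid_stack from where it was at the start of the episode above 0.03 m or angle between any of flat_jar, bottle, lid_stack's own z axis and vertical above 0.25 rad).
It also fails if it takes over 50 s, if anything falls off the work surface, if the arm or the gripper's body presses on something with over 40 N, if the wrist force passes 120 N, or if a joint passes its speed limit or range.

ROBOT

A 6-joint arm with a two-finger parallel gripper is mounted at the origin on the work surface. World frame = base frame: x ahead of the robot, y to its left, z up, the work surface at z = 0. Lengths are in m, angles in rad, forces in N, time in s.
With the tool pointing down it reaches from about 0.35 to 0.85 m from the base axis. Payload 8.1 kg.
Tool frame: the origin (TCP) lies between the finger pads; the fingertips stand 11 mm ahead of it and the grasp point (between the pads) lies 8 mm behind it (robot.tips_ahead is the distance from the TCP to the fingertips, in m); z points along the fingers, y is the line along which they close (so a half turn about z gives the same grasp; the last joint's range is limited). The gripper opens to 93 mm and grips with 3 to 60 N. Pads are 15 mm wide; open, the fingers measure 128 mm over their backs; the gripper's body (75 mm by 188 mm) begins 65 mm behind the grasp point.
Start: joints at [-1.432, 0.13, 1.488, -0, 1.523, -0.085], TCP at [0.133, -0.585, 0.23] pointing down, gripper open.
Joint ranges: [-2.96, 2.96], [-0.89, 2.26], [0.02, 2.5], [-1.34, 4.48], [0, 2.73], [-2.66, 2.66]. Speed limits (rad/s): [2.39, 2.39, 2.79, 3.14, 3.14, 3.14].

INTERFACE

Orientations are given as a rotation vector (axis times angle).
In Python, from plant import robot gives the robot as it stands. The module is installed in compiled form; this text tells all that it offers.
- The arm moves only by the tool move_arm, never from a script. Its argument "deltas" is one flat list of numbers, 7 for each row, row after row: the shift along the tool's x, y, z in m, then the turn, a rotation vector about the tool's x, y, z in rad, then the opening, from 0 (shut) to 1 (fully open). A call has 1 to 12 rows; each row is the pose to reach, as a shift and turn from the pose commanded when the call began, along the tool's axes at that moment; what a row does not reach only later rows make up. A row lasts 1/8 s, in which the tool goes at most 62.5 mm and 10.7 degrees, less where a joint would pass 70% of its speed; a pose out of reach is approached as far as the arm can. A call with a gripper value outside its range is refused whole. The fingers move at their own pace and stop on an object; "squeeze" is the grip in N (left out, the last holds). Time passes only in rows, so rows that repeat a pose let the fingers close. It gives the time, the measured TCP pose, the force, the opening and the grip force at its end, in the units of the state.
- robot.read_state(): the state, without advancing time (a new reading comes with each control period).
- robot.read_camera(name): name is "scene" or "side" or "wrist"; returns (picture, depth): 480x640x3 uint8, red, green, blue; 480x640 float32, m along the optical axis (not along the pixel's ray), 0 where there is no reading.
- robot.camera_model(name): a dict with "K" (3x3 intrinsics, pixels), "R" (3x3) and "t" (3): a world point X has camera coordinates R X + t; the wrist camera has in their place "tool_from_camera" (4x4, takes a point from camera to tool coordinates, whose origin is the TCP and whose axes are the flange's). Camera axes: x right, y down, z forward; pixel columns grow to the right and rows downward; lengths in m; the calibration is good to about 2 mm. A picture is of the moment at which its call begins: read the wrist's pose just before it. camera_model takes no time and is no camera call.
- robot.close_job(): hands the job in; it is judged then, once.
Trained networks look in the newest picture that a camera, given by its name, has taken for a name from the list of things; names that differ only in an ending like _2 or _b are one class to them, and where a whole thing is asked for, a point or a joint stands for the part that bears it (a point fixed in the world has none). Each returns a list of dicts, best first, with "confidence" (0 to 1); they miss things now and then, are a little off and sometimes report something else, mostly with a low value. They report only what shows in the picture. A call takes as long as a camera call.
- robot.recognise(camera, label): "uv" ([column, row] in pixels, amid what is visible of it).
The state is a dict: "t": time; "q": joint angles; "dq": joint speeds; "joint_torque": joint torques, N m; "tool_pos": TCP position; "orientation": TCP orientation; "force": force on the tool from outside, world axes, zero at the start; "wrist_torque": the same for the moment, N m; "opening": finger opening in m; "gripper_force": force on a finger pad.
Only numpy, scipy, OpenCV 4.12 (cv2) and the standard library are available. Lean on these libraries where they do the work, as an engineer would, in place of code of your own. Each camera call takes 0.05 s, during which the arm holds its last target. There are 200 camera calls.

## Working session

There is one attempt and no reset: what is moved stays moved. The work goes in short steps, Python scripts to look and compute and a tool call to move; the robot and the scene stay as the last step left them, time stands still between calls to the robot, and variables do not carry over. Pictures are saved under pics/ and viewed, at most 10 in all, crops included, and the job is handed in when it is done.

Besides the shell and the picture viewer there is one more tool, called after "Request:" in YAML: its name, and indented under it one key for each argument. move_arm: Moves the arm, as the interface text tells. Its arguments: {"type":"object","properties":{"deltas":{"type":"array","items":{"type":"number"}},"squeeze":{"type":"number"}},"required":["deltas"]}

```bash
mkdir -p pics; cat > h.py <<'E'
import numpy as np, cv2
from plant import robot
from scipy.spatial.transform import Rotation as Ro
def world(cam,uv,d,st=None):
    m=robot.camera_model(cam); p=np.linalg.inv(m["K"])@np.array([uv[0],uv[1],1.])*d
    if cam=="wrist":
        T=m["tool_from_camera"]; p=T[:3,:3]@p+T[:3,3]
        return Ro.from_rotvec(st["orientation"]).as_matrix()@p+st["tool_pos"]
    return np.array(m["R"]).T@(p-m["t"])
E
python3 - <<'E'
from h import *
np.set_printoptions(precision=4,suppress=True)
st=robot.read_state(); print(st["t"],st["tool_pos"],Ro.from_rotvec(st["orientation"]).as_matrix(),st["opening"])
ims=[]
for c in("scene","side"):
    im,d=robot.read_camera(c); cv2.imwrite(f"pics/{c}0.png",im[...,::-1])
    for n in("short_button_top","middle_button_top","tall_button_top","flat_jar","bottle","lid_stack"):
        for r in robot.recognise(c,n)[:2]:
            u,v=np.round(r["uv"]).astype(int); print(c,n,round(r["confidence"],2),(u,v),world(c,(u,v),np.median(d[v-1:v+2,u-1:u+2])))
print(robot.camera_model("wrist"))
E
```

```text
0.0 [ 0.1331 -0.5845  0.2286] [[ 0.9751  0.2219 -0.0002]
 [ 0.2219 -0.9751  0.0018]
 [ 0.0002 -0.0018 -1.    ]] 0.09299209694415196
scene short_button_top 0.66 (np.int64(393), np.int64(222)) [0.4963 0.1795 0.0805]
scene middle_button_top 0.41 (np.int64(216), np.int64(210)) [ 0.4733 -0.2186  0.1117]
scene tall_button_top 0.58 (np.int64(322), np.int64(254)) [0.627  0.0106 0.1428]
scene tall_button_top 0.38 (np.int64(395), np.int64(224)) [0.5029 0.1832 0.0812]
scene flat_jar 0.82 (np.int64(190), np.int64(320)) [ 0.7385 -0.2593  0.0838]
scene flat_jar 0.33 (np.int64(323), np.int64(253)) [0.6245 0.0127 0.1428]
scene bottle 0.69 (np.int64(305), np.int64(222)) [ 0.4524 -0.0195  0.0357]
scene bottle 0.56 (np.int64(448), np.int64(304)) [0.7336 0.2602 0.1053]
scene lid_stack 0.8 (np.int64(306), np.int64(222)) [ 0.4525 -0.0172  0.0357]
side short_button_top 0.67 (np.int64(345), np.int64(305)) [0.5027 0.1834 0.0805]
side tall_button_top 0.61 (np.int64(306), np.int64(230)) [0.614  0.0151 0.1415]
side flat_jar 0.6 (np.int64(300), np.int64(214)) [ 0.6897 -0.2325  0.0527]
side bottle 0.67 (np.int64(224), np.int64(328)) [0.6961 0.3003 0.0953]
side bottle 0.58 (np.int64(383), np.int64(201)) [ 0.4627 -0.2282  0.1109]
side lid_stack 0.86 (np.int64(384), np.int64(274)) [0.4399 0.0002 0.0355]
{'K': array([[395.5344,   0.    , 317.4112],
       [  0.    , 395.5344, 238.7737],
       [  0.    ,   0.    ,   1.    ]]), 'tool_from_camera': array([[-0.0004, -0.9572, -0.2895,  0.0809],
       [ 1.    , -0.0005,  0.0003,  0.0003],
       [-0.0004, -0.2895,  0.9572, -0.1549],
       [ 0.    ,  0.    ,  0.    ,  1.    ]])}
```

```bash
cat >> h.py <<'E'
def cap(cam,im,d,c,z,st=None):
    """centre of the dark cap top at height z near c, from pixels with depth"""
    v,u=np.mgrid[0:480,0:640]; m=robot.camera_model(cam)
    dd=d.ravel(); P=np.linalg.inv(m["K"])@np.stack([u.ravel(),v.ravel(),np.ones(u.size)])*dd
    if cam=="wrist":
        T=m["tool_from_camera"]; P=T[:3,:3]@P+T[:3,3:]
        P=Ro.from_rotvec(st["orientation"]).as_matrix()@P+np.array(st["tool_pos"])[:,None]
    else: P=np.array(m["R"]).T@(P-np.array(m["t"])[:,None])
    k=(dd>0)&(np.hypot(P[0]-c[0],P[1]-c[1])<.03)&(abs(P[2]-z)<.004)&(im.reshape(-1,3).max(1)<90)
    if k.sum()<10: return k.sum()
    lo,hi=P[:,k].min(1),P[:,k].max(1)
    return k.sum(),np.median(P[2,k]),(lo+hi)[:2]/2,(hi-lo)[:2],P[:2,k].mean(1)
E
python3 - <<'E'
from h import *
np.set_printoptions(precision=4,suppress=True)
for c in("scene","side"):
    im,d=robot.read_camera(c)
    for n,p,z in(("s",(.5,.182),.082),("m",(.468,-.223),.112),("t",(.62,.012),.142)): print(c,n,cap(c,im,d,p,z))
E
```

```text
scene s (np.int64(77), np.float64(0.0819882063358891), array([0.4974, 0.1804]), array([0.0252, 0.0257]), array([0.4984, 0.1813]))
scene m (np.int64(74), np.float64(0.11138351910594758), array([ 0.4705, -0.2197]), array([0.0262, 0.0251]), array([ 0.4698, -0.2194]))
scene t (np.int64(88), np.float64(0.14150227489154776), array([0.6176, 0.011 ]), array([0.0279, 0.0249]), array([0.6173, 0.011 ]))
side s (np.int64(101), np.float64(0.0811175470011733), array([0.4936, 0.1824]), array([0.0232, 0.0276]), array([0.4938, 0.1837]))
side m (np.int64(38), np.float64(0.11089791148075667), array([ 0.4648, -0.219 ]), array([0.0212, 0.0276]), array([ 0.4654, -0.217 ]))
side t (np.int64(62), np.float64(0.14119548492880918), array([0.6138, 0.0133]), array([0.0234, 0.0282]), array([0.6141, 0.0139]))
```

View pics/scene0.png

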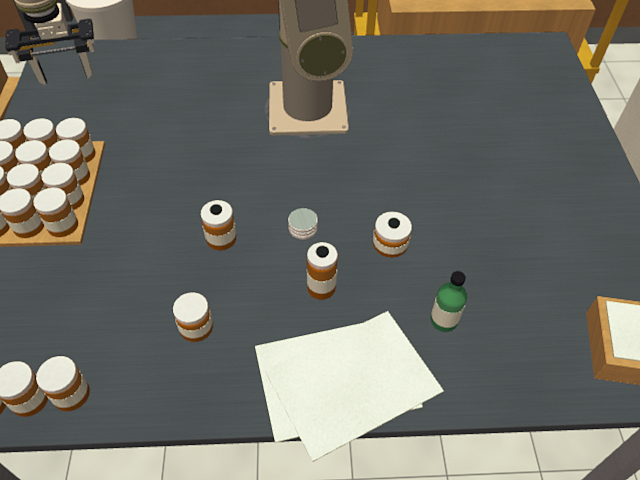

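Scene: the buttons show at about (394,223) for the short jar, (216,210) middle and (322,252) tall. The lid stack is at (303,222), the flat jar at (192,315) and the bottle at (450,300). The networks agree. I'll close the fingers and travel over to the short jar.

Request:
move_arm:
  deltas: [0.383,-0.256,0,0,0,0,0,0.383,-0.256,0,0,0,0,0,0.383,-0.256,0,0,0,0,0,0.383,-0.256,0,0,0,0,0,0.383,-0.256,0,0,0,0,0,0.383,-0.256,0,0,0,0,0,0.383,-0.256,0,0,0,0,0,0.525,-0.666,0,0,0,0,0,0.525,-0.666,0,0,0,0,0,0.525,-0.666,0,0,0,0,0,0.525,-0.666,0,0,0,0,0,0.525,-0.666,0,0,0,0,0]
  squeeze: 10

```text
t: 2.3
tool_pos: [0.4777, 0.0442, 0.23]
orientation: [3.122, 0.351, 0.002]
force: [0.3, -0.8, -0.2]
opening: 0.0001
gripper_force: 0.0
```

```bash
cat > look.py <<'E'
import sys
from h import *
np.set_printoptions(precision=4,suppress=True)
x,y,z=map(float,sys.argv[1:4])
st=robot.read_state(); im,d=robot.read_camera("wrist")
if len(sys.argv)>4: cv2.imwrite(f"pics/{sys.argv[4]}.png",im[...,::-1])
print(st["t"],st["tool_pos"],st["force"],np.abs(st["dq"]).max()); r=cap("wrist",im,d,(x,y),z,st); print(r)
c=r[2] if isinstance(r,tuple) else np.array([x,y])
R=Ro.from_rotvec(st["orientation"]).as_matrix()
for n,p in(("seen",c),("given",(x,y))): print(n,R.T@(np.array([*p,z+.011])-st["tool_pos"]))
E
python3 - <<'E'
from h import *
robot.read_camera("scene");robot.read_camera("scene")
E
python3 look.py .497 .181 .082 w1
```

```text
2.4 [0.4777 0.0478 0.2299] [-0.8964 -0.1902 -0.0888] 0.10332869062116332
(np.int64(965), np.float64(0.08155187524983937), array([0.4946, 0.1785]), array([0.0271, 0.0257]), array([0.495 , 0.1781]))
seen [ 0.0462 -0.1231  0.1371]
given [ 0.0491 -0.125   0.1372]
```

View pics/w1.png

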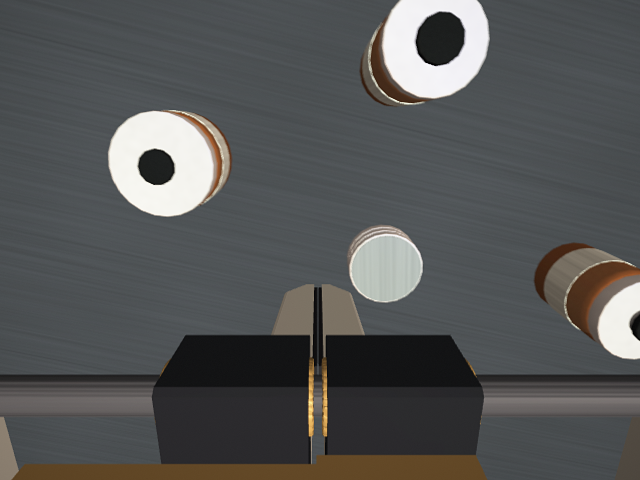

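The wrist view shows the short jar's button at (156,167), tall at (440,38), middle at (635,325) and the lids at (385,267). The closed fingertips are narrow and clear of everything.

Request:
move_arm:
  deltas: [0.048,-0.124,0,0,0,0,0,0.048,-0.124,0,0,0,0,0,0.048,-0.124,0.03,0,0,0,0,0.048,-0.124,0.08,0,0,0,0,0.048,-0.124,0.12,0,0,0,0,0.048,-0.124,0.12,0,0,0,0,0.048,-0.124,0.12,0,0,0,0]

```text
t: 3.32
tool_pos: [0.4982, 0.173, 0.1114]
orientation: [-3.122, -0.349, -0.003]
force: [-0.0, -0.6, -0.1]
opening: 0.0005
gripper_force: 0.0
```

```bash
python3 look.py .496 .180 .082 w2
```

```text
3.325 [0.4982 0.173  0.1114] [-0.0014 -0.5948 -0.096 ] 0.02284592032881518
(np.int64(1116), np.float64(0.08158201415971714), array([0.4968, 0.1806]), array([0.0233, 0.0256]), array([0.5003, 0.1822]))
seen [ 0.0003 -0.0077  0.0184]
given [-0.0006 -0.0073  0.0184]
```

View pics/w2.png

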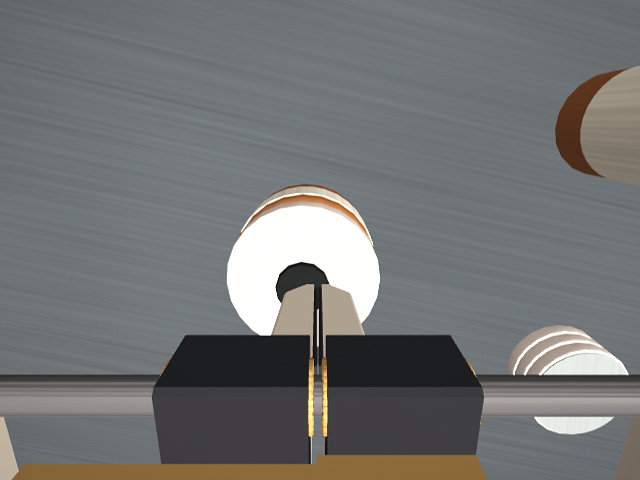

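The tips at column 318 sit about 7 mm off the cap centre at column 302, which fits the measurement. I'll correct that and start pressing.

Request:
move_arm:
  deltas: [0,-0.007,0,0,0,0,0,0,-0.007,0.01,0,0,0,0,0,-0.007,0.016,0,0,0,0,0,-0.007,0.019,0,0,0,0,0,-0.007,0.021,0,0,0,0,0,-0.007,0.023,0,0,0,0,0,-0.007,0.023,0,0,0,0]

```text
t: 4.25
tool_pos: [0.4952, 0.1806, 0.0867]
orientation: [-3.122, -0.351, 0.001]
force: [-2.9, 1.4, 4.0]
opening: 0.0001
gripper_force: 2.3
```

Request:
move_arm:
  deltas: [0,0,0.001,0,0,0,0,0,0,0.002,0,0,0,0,0,0,0.002,0,0,0,0]

```text
t: 4.62
tool_pos: [0.4953, 0.1807, 0.0852]
orientation: [-3.122, -0.351, 0.0]
force: [-5.8, 0.3, 8.4]
opening: 0.0005
gripper_force: 4.5
```

Force is 8.4 N with the tip 7.8 mm down, so the button is against its stop. Lifting and going to the middle jar.

Request:
move_arm:
  deltas: [0,0,-0.05,0,0,0,0,0,0,-0.11,0,0,0,0,0,0,-0.145,0,0,0,0,-0.115,0.384,-0.145,0,0,0,0,-0.115,0.384,-0.145,0,0,0,0,-0.115,0.384,-0.145,0,0,0,0,-0.115,0.384,-0.145,0,0,0,0,-0.115,0.384,-0.145,0,0,0,0,-0.115,0.384,-0.145,0,0,0,0,-0.115,0.384,-0.145,0,0,0,0,-0.115,0.384,-0.145,0,0,0,0,-0.115,0.384,-0.145,0,0,0,0]

```text
t: 6.12
tool_pos: [0.4685, -0.2189, 0.2294]
orientation: [-3.122, -0.351, 0.0]
force: [-0.7, 0.3, 0.5]
opening: 0.0004
gripper_force: 0.0
```

```bash
python3 look.py .469 -.2195 .112; python3 - <<'E'
from h import *
im,d=robot.read_camera("scene"); print(cap("scene",im,d,(.497,.181),.077))
E
```

```text
6.125 [ 0.4685 -0.2189  0.2294] [-0.7303  0.2828  0.5247] 0.01833248094389145
(np.int64(1035), np.float64(0.11169384287907615), array([ 0.466 , -0.2218]), array([0.0269, 0.0265]), array([ 0.4664, -0.2216]))
seen [-0.003   0.0024  0.1064]
given [0.0004 0.0008 0.1064]
(np.int64(75), np.float64(0.07631774436879771), array([0.49770728, 0.17970189]), array([0.02478858, 0.02394652]), array([0.49810579, 0.17997973]))
```

The short cap now stands at 76.5 mm, so it's down and the jar hasn't moved. Next, the middle button.

Request:
move_arm:
  deltas: [-0.002,0.002,0.05,0,0,0,0,-0.002,0.002,0.085,0,0,0,0,-0.002,0.002,0.1,0,0,0,0,-0.002,0.002,0.104,0,0,0,0,-0.002,0.002,0.107,0,0,0,0,-0.002,0.002,0.109,0,0,0,0,-0.002,0.002,0.111,0,0,0,0,-0.002,0.002,0.111,0,0,0,0]

```text
t: 7.22
tool_pos: [0.4678, -0.2222, 0.1195]
orientation: [3.121, 0.351, 0.003]
force: [1.9, -0.4, 4.5]
opening: 0.0008
gripper_force: 1.7
```

Request:
move_arm:
  deltas: [0,0,0.001,0,0,0,0,0,0,0.002,0,0,0,0,0,0,0.003,0,0,0,0,0,0,0.003,0,0,0,0]

```text
t: 7.72
tool_pos: [0.4676, -0.2222, 0.1163]
orientation: [3.121, 0.351, 0.002]
force: [3.2, 0.2, 5.9]
opening: 0.0006
gripper_force: 3.1
```

Request:
move_arm:
  deltas: [0,0,0.001,0,0,0,0,0,0,0.001,0,0,0,0]

```text
t: 7.98
tool_pos: [0.4679, -0.2222, 0.1156]
orientation: [3.121, 0.351, 0.003]
force: [2.5, 0.5, 8.4]
opening: 0.0002
gripper_force: 3.9
```

Request:
move_arm:
  deltas: [0,0,-0.05,0,0,0,0,0,0,-0.115,0,0,0,0,0,0,-0.115,0,0,0,0,0.196,-0.195,-0.115,0,0,0,0,0.196,-0.195,-0.115,0,0,0,0,0.196,-0.195,-0.115,0,0,0,0,0.196,-0.195,-0.115,0,0,0,0,0.196,-0.195,-0.115,0,0,0,0,0.196,-0.195,-0.115,0,0,0,0,0.196,-0.195,-0.115,0,0,0,0]

```text
t: 9.22
tool_pos: [0.6138, 0.0112, 0.2282]
orientation: [3.122, 0.351, -0.004]
force: [0.4, -0.1, -0.6]
opening: 0.0005
gripper_force: 0.0
```

```bash
python3 look.py .616 .012 .142 w3; python3 - <<'E'
from h import *
im,d=robot.read_camera("scene"); print(cap("scene",im,d,(.469,-.2195),.107))
E
```

```text
9.225 [0.6138 0.0112 0.2282] [ 0.4337 -0.0648 -0.5697] 0.017819101555866385
(np.int64(1342), np.float64(0.1416624025879371), array([0.6152, 0.0096]), array([0.0271, 0.0273]), array([0.6157, 0.0098]))
seen [0.0012 0.0019 0.0752]
given [ 0.0025 -0.0003  0.0752]
(np.int64(73), np.float64(0.10620635926941287), array([ 0.46798421, -0.21976359]), array([0.02381717, 0.02338959]), array([ 0.46860501, -0.21968088]))
```

Middle button is down. Now the tall one.

Request:
move_arm:
  deltas: [0.002,0.001,0.04,0,0,0,0,0.002,0.001,0.062,0,0,0,0,0.002,0.001,0.07,0,0,0,0,0.002,0.001,0.074,0,0,0,0,0.002,0.001,0.076,0,0,0,0,0.002,0.001,0.078,0,0,0,0,0.002,0.001,0.08,0,0,0,0,0.002,0.001,0.08,0,0,0,0]

```text
t: 10.32
tool_pos: [0.6176, 0.0112, 0.1504]
orientation: [3.122, 0.351, 0.002]
force: [2.0, -1.2, 3.8]
opening: 0.0007
gripper_force: 1.5
```

Request:
move_arm:
  deltas: [0,0,0.001,0,0,0,0,0,0,0.002,0,0,0,0,0,0,0.003,0,0,0,0,0,0,0.004,0,0,0,0,0,0,0.004,0,0,0,0]

```text
t: 10.95
tool_pos: [0.6175, 0.0113, 0.1462]
orientation: [3.122, 0.351, 0.002]
force: [1.3, -1.1, 6.6]
opening: 0.0003
gripper_force: 3.0
```

Request:
move_arm:
  deltas: [0,0,0.001,0,0,0,0,0,0,0.001,0,0,0,0]

```text
t: 11.2
tool_pos: [0.6176, 0.0112, 0.1456]
orientation: [3.122, 0.351, 0.003]
force: [0.1, -1.0, 8.4]
opening: 0.0005
gripper_force: 4.0
```

Request:
move_arm:
  deltas: [0,0,-0.03,0,0,0,0,0,0,-0.08,0,0,0,0,0,0,-0.12,0,0,0,0,-0.08,0,-0.12,0,0,0,0,-0.08,0,-0.12,0,0,0,0,-0.08,0,-0.12,0,0,0,0,-0.08,0,-0.12,0,0,0,0]

```text
t: 12.08
tool_pos: [0.5393, -0.0063, 0.2644]
orientation: [-3.122, -0.351, 0.0]
force: [0.9, -0.2, 0.6]
opening: 0.0006
gripper_force: 0.0
```

```bash
python3 look.py .616 .012 .137; python3 - <<'E'
from h import *
for c in("scene","side"):
    im,d=robot.read_camera(c)
    for p,z in(((.497,.181),.077),((.469,-.2195),.107),((.617,.012),.137)): print(c,cap(c,im,d,p,z))
E
```

```text
12.075 [ 0.5393 -0.0063  0.2644] [ 0.8775 -0.1598  0.5721] 0.014070842826018021
(np.int64(1234), np.float64(0.13669901916149263), array([0.6145, 0.0096]), array([0.0266, 0.0272]), array([0.6149, 0.0096]))
seen [0.0769 0.0012 0.1164]
given [ 0.0788 -0.0008  0.1164]
scene (np.int64(66), np.float64(0.07618638748694809), array([0.49743738, 0.17991995]), array([0.02513217, 0.02290403]), array([0.4978515 , 0.18024168]))
scene (np.int64(71), np.float64(0.10652286077235566), array([ 0.46864991, -0.21951833]), array([0.02538756, 0.02264654]), array([ 0.46905969, -0.22029852]))
scene (np.int64(94), np.float64(0.13679070419291736), array([0.61913861, 0.01110479]), array([0.02620207, 0.02494555]), array([0.61855568, 0.01083713]))
side (np.int64(97), np.float64(0.07630912147814561), array([0.49340502, 0.18324666]), array([0.0233993 , 0.02602765]), array([0.4938484 , 0.18363102]))
side (np.int64(30), np.float64(0.10578132065226897), array([ 0.4656642 , -0.21584983]), array([0.01914705, 0.02342517]), array([ 0.46577113, -0.2167423 ]))
side (np.int64(55), np.float64(0.1359821858449537), array([0.61420411, 0.01416257]), array([0.02232093, 0.02466017]), array([0.61373509, 0.01520271]))
```

All three caps are 5 mm lower and the jars are where they started.

```bash
python3 -c "
from plant import robot
print(robot.close_job())"
```

```text
the job is handed in; nothing more can be done
None
```

I pressed all three buttons fully down in order (short, middle, tall), with a peak reading of about 8.4 N; the cameras show each cap 5 mm lower and the jars where they started. The job is handed in, and no verdict was shown.

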